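Set a finishing-machine roller up for a wear check

TASK

Set the steel roller up for a wear check. First take the white sight board out of its slotted rack and lean it against the steel rail: standing on the bench on the open side of the rail, square to it and about in its middle, top tipped back against the rail, and let go of it. Then pick the roller off its wooden saddles, lay it gently in the sprung V-cradle, in line with the V and centred lengthwise, and push it down so that it bears firmly on both brass jaws with the cradle about half way down its 12 mm of spring travel; finish while still holding it pressed there, with the board still leaning and the other things on the bench left alone.

Things in the scene. Friction and masses are not known exactly. Their poses are not given: they have to be found in the camera images.
- board: white rigid board, 150 wide (its x), 8 thick (its y), 180 tall (its z), 0.15 kg; origin at the middle of its bottom edge. It starts upright in the rack, bottom 6 mm above the bench
- rack: fixed brown wooden rack, 160 (x) by 75 (y), 42 tall, with one slot along its x axis, 11 wide, floor 6 above the bench and 36 deep; origin on the bench under its middle. The board slides straight up out of it
- rest: fixed green stand carrying a round steel rail; origin on the bench below the rail's middle. Its x axis runs along the rail. Base plate 10 thick reaches from y = 0 to y = +90, so the bench is free on the -y side, the open side where the board stands. Two posts 20 wide at x = +/-125, 105 tall, whose -y faces are at y = -2 (behind the rail's front)
- rail_mid (a point): middle of the rail's axis; rail diameter 12, 250 long, axis 100 above the bench; axes as rest
- roller: steel roller, diameter 36, 130 long (with 10 mm thin stub shafts beyond each end), orange bands at the ends, about 0.30 kg; origin at its centre, x along its axis. It starts lying in the saddles, axis 45 above the bench
- end_a (a point): centre of the roller's end face at its x = -65
- end_b (a point): centre of the roller's end face at its x = +65
- saddle: fixed dark wooden base, 130 (x) by 50 (y) by 8, with two saddles 14 wide at x = +/-50 in which the roller lies along x; between them there is free room for fingers. Origin on the bench under its middle
- stand: fixed grey base of the V-cradle, 170 (x) by 100 (y) by 22 tall; origin on the bench under its middle
- cradle (a joint): how far the sprung V-cradle is pushed down, m: 0 up (also with the roller lying in it), 0.012 at its stop. Spring 1800 N/m, preloaded: with the roller in, about 1.5 N of push starts it, about 12 N holds it half way (0.006) and 23 N brings it to the stop. It springs up again when the push ends
- seat (a point): on the moving cradle: where the roller's centre lies when seated, on the V's middle line, 100 above the bench when the cradle is up; x along the V, z up. 90 degree V, open upward, in two parts at |x| = 35 to 60, with a free gap of 70 between for fingers, where the cradle's plate lies 38 below this point. Jaws' upper edges: 2 below this point, at y = +/-23
- jaw_left: brass jaw on the +y side of the V (both parts), carried by the cradle; origin on the cradle 42 below seat
- jaw_right: brass jaw on the -y side of the V, likewise
- cone: bystander, to be left alone: red plastic thread cone, upright, 64 mm wide at the foot, 130 tall
- tin: bystander, to be left alone: flat blue tin, diameter 72, 26 tall
- hammer: bystander, to be left alone: hammer lying flat
- screwdriver: bystander, to be left alone: screwdriver lying flat
- brush: bystander, to be left alone: brush lying flat
- bottle: bystander, to be left alone: white bottle with blue cap, diameter 60, 170 tall
- last: bystander, to be left alone: brown shoe with black sole, about 260 long, 115 tall
Not all that is in view belongs to the job. Leave any blue look-alike of the roller alone.

How it is judged:
By the outcome, as a careful person would: the job done as asked, in the order asked, and still so for the second after the job is handed in, while the arm keeps its last pose, push and grip.
It also fails if it takes over 64 s, if anything falls off the work surface, if the arm or the gripper's body presses on something with over 40 N, if the wrist force passes 120 N, or if a joint passes its speed limit or range.

ROBOT

A 6-joint arm with a two-finger parallel gripper is mounted at the origin on the work surface. World frame = base frame: x ahead of the robot, y to its left, z up, the work surface at z = 0. Lengths are in m, angles in rad, forces in N, time in s.
With the tool pointing down it reaches from about 0.375 to 0.9 m from the base axis. Payload 3.1 kg.
Tool frame: the origin (TCP) lies between the finger pads; the fingertips stand 14 mm ahead of it and the grasp point (between the pads) lies 5 mm behind it (tips_ahead is the distance from the TCP to the fingertips, in m); z points along the fingers, y is the line along which they close (so a half turn about z gives the same grasp; the last joint's range is limited). The gripper opens to 87 mm and grips with 3 to 60 N. Pads are 19 mm wide; open, the fingers measure 117 mm over their backs; the gripper's body (75 mm by 190 mm) begins 51 mm behind the grasp point.
Start: joints at [-1.323, 0.527, 1.433, -0, 1.181, -0.178], TCP at [0.259, -0.569, 0.237] pointing down, gripper open.
Joint ranges: [-3.08, 3.08], [-0.75, 2.2], [0.22, 2.44], [-1.43, 4.57], [0, 2.65], [-2.85, 2.85]. Speed limits (rad/s): [2.79, 2.79, 3.14, 3.14, 3.14, 3.14].

INTERFACE

Orientations are given as [roll, pitch, yaw] about the fixed x, y, z axes, in that order (R = Rz(yaw) Ry(pitch) Rx(roll)).
In Python, from cell import * gives the robot as it stands.
- The arm moves only by the tool jog_arm, never from a script. Its arguments are lists of equal length, an entry for each row: "delta_pos": the shift along the world's x, y, z in units of 0.05 m (1.0 is 0.05 m), a list of three; "dr": the turn, a rotation vector about the world's x, y, z in units of 0.1 rad (1.0 is 0.1 rad), a list of three. A call has exactly 8 rows; each row shifts and turns the commanded pose from where the row before left it; what a row does not reach is not made up. A row lasts 1/10 s, in which the tool goes at most 50 mm and 8.59 degrees, less where a joint would pass 70% of its speed; a pose out of reach is approached as far as the arm can. A call with a number of a shift or a turn outside -1 to 1 is refused whole. A call with a gripper value outside its range is refused whole. "grip" is the finger opening in mm, from 0 to 87, set as the call begins (left out, the last holds). The fingers move at their own pace and stop on an object; "grip_force" is the grip in N (left out, the last holds). Time passes only in rows, so rows that do not move let the fingers close, or fill a call up. It gives the time, the measured TCP pose, the force, the opening and the grip force at its end, in the units of the state.
- get_obs(): the state, without advancing time (a new reading comes with each control period).
- snapshot(name): name is "scene" or "side" or "wrist"; returns a dict with "pixels" (480x640x3 uint8, red, green, blue), "z_map" (480x640 float32, m along the optical axis (not along the pixel's ray), 0 where there is no reading), "camera_matrix" (3x3 intrinsics, pixels), "rvec" (rotation vector, rad) and "tvec" (3), from world to camera coordinates, as OpenCV has them; the wrist camera has in their place "T_tool_cam" (4x4, takes a point from camera to tool coordinates, whose origin is the TCP and whose axes are the flange's). Camera axes: x right, y down, z forward; pixel columns grow to the right and rows downward; lengths in m; the calibration is good to about 2 mm. A picture is of the moment at which its call begins: read the wrist's pose just before it.
- sign_off(): hands the job in; it is judged then, once.
The state is a dict: "clock": time; "joints": joint angles; "qvel": joint speeds; "effort": joint torques, N m; "tool_pos": TCP position; "orientation": TCP orientation; "force": force on the tool from outside, world axes, zero at the start; "moment": the same for the moment, N m; "finger_gap": finger opening in m; "gripper_force": force on a finger pad.
Only numpy, scipy, OpenCV 4.12 (cv2) and the standard library are available. Lean on these libraries where they do the work, as an engineer would, in place of code of your own. Each camera call takes 0.05 s, during which the arm holds its last target. There are 200 camera calls.

## Working session

There is one attempt and no reset: what is moved stays moved. The work goes in short steps, Python scripts to look and compute and a tool call to move; the robot and the scene stay as the last step left them, time stands still between calls to the robot, and variables do not carry over. Pictures are saved under pics/ and viewed, at most 10 in all, crops included, and the job is handed in when it is done.

Besides the shell and the picture viewer there is one more tool, called after ">>>" by a JSON object that holds its "name" and its "arguments". jog_arm: Moves the arm, as the interface text tells. Shifts and turns lie within -1 to 1; 1 stands for 0.05 m of shift or 0.1 rad of turn. Its arguments: {"type":"object","properties":{"delta_pos":{"type":"array","items":{"type":"array","items":{"type":"number"}}},"dr":{"type":"array","items":{"type":"array","items":{"type":"number"}}},"grip":{"type":"number"},"grip_force":{"type":"number"}},"required":["delta_pos","dr"]}

```bash
mkdir -p pics
cat > h.py <<'E'
from cell import *
import numpy as np, cv2
from scipy.spatial.transform import Rotation as R
def save(n,im,): cv2.imwrite('pics/'+n,im[:,:,::-1])
def pose():
    o=get_obs(); return np.array(o['tool_pos']),R.from_euler('xyz',o['orientation'])
def snap(name):
    if name=='wrist':
        p,r=pose(); s=snapshot(name); T=np.eye(4);T[:3,:3]=r.as_matrix();T[:3,3]=p
        W=T@np.array(s['T_tool_cam'])
    else:
        s=snapshot(name); V=np.eye(4);V[:3,:3]=cv2.Rodrigues(np.array(s['rvec'],float))[0];V[:3,3]=np.ravel(s['tvec']);W=np.linalg.inv(V)
    s['W']=W; K=np.array(s['camera_matrix']); v,u=np.mgrid[:480,:640]; z=s['z_map']
    c=np.stack([(u-K[0,2])/K[0,0]*z,(v-K[1,2])/K[1,1]*z,z],-1)
    s['P']=c@W[:3,:3].T+W[:3,3]; s['P'][z==0]=np.nan
    return s
E
python3 - <<'E'
from h import *
a=snap('scene');b=snap('side')
save('scene.png',a['pixels']);save('side.png',b['pixels'])
np.savez('s.npz',a=a['pixels'],ap=a['P'],aw=a['W'],b=b['pixels'],bp=b['P'],bw=b['W'],K=a['camera_matrix'])
print(a['W'],b['W'],get_obs())
E
```

```text
[[ 0.55259292  0.66664661 -0.50022331  1.13622536]
 [ 0.83341433 -0.44763152  0.32410889 -0.44937928]
 [-0.00784963 -0.59599355 -0.80295085  1.04261133]
 [ 0.          0.          0.          1.        ]] [[-0.72795243 -0.48007118  0.48950681 -0.18529756]
 [-0.68559766  0.5030086  -0.52624917  0.72143762]
 [ 0.00641093 -0.71868909 -0.69530201  1.12383853]
 [ 0.          0.          0.          1.        ]] {'clock': 0.1, 'joints': array([-1.32251577e+00,  5.28360095e-01,  1.43377616e+00, -1.06768866e-05,
        1.18141829e+00, -1.78503345e-01]), 'qvel': array([-1.19811668e-03, -1.48049345e-03, -3.32191129e-03, -5.04302984e-05,
       -6.52765119e-04,  2.55031571e-05]), 'effort': array([-2.18959731e-04, -4.40985131e+01, -1.77149624e+01,  6.33526803e-02,
        5.34025335e-02, -5.51208052e-05]), 'tool_pos': array([ 0.25857856, -0.56829919,  0.23567689]), 'orientation': array([-3.13966018e+00, -3.38635072e-04,  4.26787642e-01]), 'force': array([ 0.22378109,  0.81955592, -1.01133057]), 'moment': array([ 0.00785933, -0.03875462,  0.01225838]), 'gripper_force': 0.0, 'finger_gap': 0.0869511679471026}
```

View pics/scene.png

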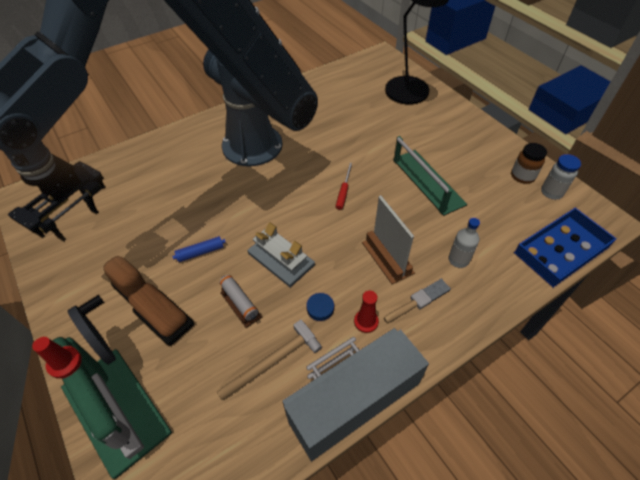

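View pics/side.png

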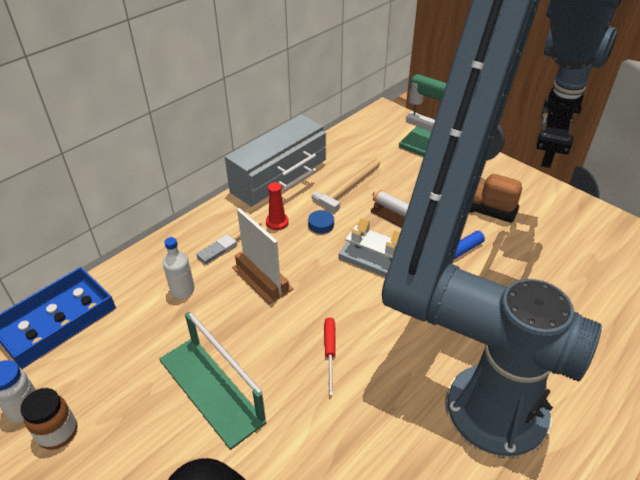

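The scene view shows the board in its rack at (393,238), the green rest at (428,175), the V-cradle at (282,252), the steel roller with orange bands at (240,298), and a blue look-alike at (199,248). The roller at (240,298) is the one meant because it is grey, has orange bands and lies on a dark saddle base. In the side view the board is at (260,250), the rail at (225,352) and the cradle at (372,248).

```bash
cat > m.py <<'E'
from h import *
d=np.load('s.npz')
def box(pts):
    (c,s,a)=cv2.minAreaRect((pts[:,:2]*1000).astype(np.float32)); return np.round(c,1),np.round(s,1),round(a,1)
def get(v,roi,zl,zh,sat=None,hue=None):
    x0,y0,x1,y1=roi; P=d[v+'p'][y0:y1,x0:x1]; I=cv2.cvtColor(d[v][y0:y1,x0:x1],cv2.COLOR_RGB2HSV)
    m=(P[...,2]>zl)&(P[...,2]<zh)
    if sat: m&=(I[...,1]>=sat[0])&(I[...,1]<=sat[1])
    if hue: m&=(I[...,0]>=hue[0])&(I[...,0]<=hue[1])
    return P[m]
for v,rois in dict(a=dict(board=(365,190,420,285),rest=(385,130,470,220),roller=(212,265,265,330),stand=(240,215,322,290)),
                 b=dict(board=(228,205,295,300),rest=(150,305,275,445),roller=(365,180,415,230),stand=(335,215,402,280))).items():
    for n,r in rois.items():
        q=dict(board=[(.06,.175,(0,70)),(.015,.045,(90,255))],rest=[(.09,.115,(0,70)),(.09,.115,None),(.004,.016,(80,255))],
               roller=[(.03,.08,None),(.05,.08,(0,80)),(.05,.08,(100,255)),(.004,.012,None)],stand=[(.015,.03,(0,80)),(.07,.12,None)])[n]
        for zl,zh,s in q:
            p=get(v,r,zl,zh,s,(40,90) if n=='rest' and zl<.05 else None)
            if len(p)>5: print(v,n,zl,zh,s,len(p),*box(p),'mean',p.mean(0).round(4),'zmax',np.percentile(p[:,2],98).round(4))
E
python3 m.py
python3 - <<'E'
from m import *
o=np.hstack([cv2.resize(d['a'][255:345,200:280],None,fx=5,fy=5,interpolation=2),cv2.resize(d['a'][210:300,240:320],None,fx=5,fy=5,interpolation=2)])
save('crop.png',o)
E
```

```text
a board 0.06 0.175 (0, 70) 1081 [634.8  87.9] [ 10.5 149.2] 86.5 mean [0.6404 0.0878 0.1198] zmax 0.1731
a board 0.015 0.045 (90, 255) 641 [633.9  87.6] [ 53.3 163.1] 87.6 mean [0.6451 0.0759 0.0342] zmax 0.0422
a rest 0.09 0.115 (0, 70) 315 [468.4 340.3] [ 15.4 264.9] 84.2 mean [0.4748 0.3375 0.1003] zmax 0.1056
a rest 0.09 0.115 None 344 [470.  340.3] [ 17.2 268. ] 84.9 mean [0.4806 0.3372 0.1   ] zmax 0.1056
a rest 0.004 0.016 (80, 255) 977 [475.4 382. ] [ 90.9 275.5] 83.8 mean [0.485  0.3735 0.007 ] zmax 0.0115
a roller 0.03 0.08 None 740 [ 538.9 -322.8] [150.6  38.5] 3.9 mean [ 0.547  -0.3233  0.0549] zmax 0.063
a roller 0.05 0.08 (0, 80) 499 [ 548.8 -320.9] [130.4  33.9] 4.1 mean [ 0.5423 -0.3222  0.0576] zmax 0.0633
a roller 0.05 0.08 (100, 255) 77 [ 537.9 -322.5] [128.6  32.1] 4.9 mean [ 0.5424 -0.3226  0.0578] zmax 0.0633
a roller 0.004 0.012 None 190 [ 524.9 -277.5] [153.4 140.6] 4.5 mean [ 0.5568 -0.3303  0.0067] zmax 0.0107
a stand 0.015 0.03 (0, 80) 866 [ 472.  -161.9] [173. 100.] 14.6 mean [ 0.4962 -0.177   0.0192] zmax 0.0233
a stand 0.07 0.12 None 442 [ 471.8 -160.6] 
[... 2851 characters left out ...]
[ 88.8 281. ] 84.3 mean [0.4595 0.3897 0.0109] zmax 0.0151
b roller 0.03 0.08 None 509 [ 520.1 -271.3] [100.2 183.6] 34.9 mean [ 0.5464 -0.3088  0.0559] zmax 0.0688
b roller 0.05 0.08 (0, 80) 333 [ 517.7 -268.1] [ 99.8 176. ] 34.7 mean [ 0.5408 -0.3106  0.0601] zmax 0.0691
b roller 0.05 0.08 (100, 255) 28 [ 592.7 -311. ] [11.1 34.7] 11.8 mean [ 0.5923 -0.3098  0.0613] zmax 0.068
b roller 0.004 0.012 None 533 [ 575.8 -354.6] [147.  223.3] 40.8 mean [ 0.5734 -0.3356  0.0071] zmax 0.0116
b stand 0.015 0.03 (0, 80) 823 [ 477.8 -131.3] [139.6  56. ] 14.3 mean [ 0.477  -0.1288  0.0229] zmax 0.0284
b stand 0.07 0.12 None 406 [ 469.1 -157.5] [120.7  61.2] 14.7 mean [ 0.4747 -0.1529  0.0872] zmax 0.1
```

View pics/crop.png

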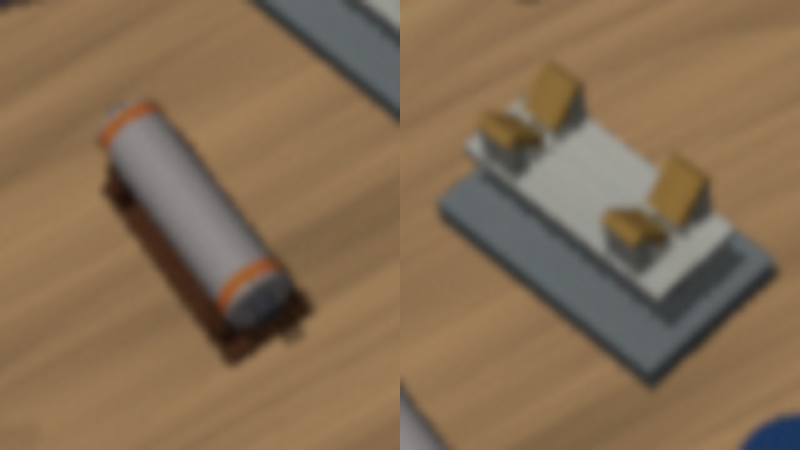

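The enlarged crop shows the grey roller with orange bands on its dark base (left, 190,210) and the brass V-cradle (right, 590,190), so the roller is confirmed. Next I move above the board.

>>> {"name": "jog_arm", "arguments": {"delta_pos": [[0.46,0.82,0.2],[0.46,0.82,0.2],[0.46,0.82,0.2],[0.46,0.82,0.2],[0.46,0.82,0.2],[0.46,0.82,0.2],[0.46,0.82,0.2],[0.46,0.82,0.2]], "dr": [[0,0,-0.31],[0,0,-0.31],[0,0,-0.31],[0,0,-0.31],[0,0,-0.31],[0,0,-0.31],[0,0,-0.31],[0,0,-0.31]], "grip": 87}}

```text
clock: 0.9
tool_pos: [0.4431, -0.2389, 0.3167]
orientation: [-3.141, 0.0, 0.177]
force: [0.8, -0.8, -0.5]
finger_gap: 0.0865
gripper_force: 0.0
```

>>> {"name": "jog_arm", "arguments": {"delta_pos": [[0.46,0.82,0.1],[0.46,0.82,0.1],[0.46,0.82,0.1],[0.46,0.82,0.1],[0.46,0.82,0],[0.46,0.82,0],[0.46,0.82,0],[0.46,0.82,0]], "dr": [[0,0,-0.31],[0,0,-0.31],[0,0,-0.31],[0,0,-0.31],[0,0,-0.31],[0,0,-0.31],[0,0,-0.31],[0,0,-0.31]]}}

```text
clock: 1.7
tool_pos: [0.6271, 0.089, 0.336]
orientation: [3.141, 0.001, -0.07]
force: [1.3, -0.0, -0.4]
finger_gap: 0.0873
gripper_force: 0.0
```

Run:
```python
from h import *
s=snap('wrist');o=get_obs();print(o['tool_pos'],o['orientation'],o['joints'],o['force'],np.array(s['T_tool_cam']).round(3))
save('w1.png',s['pixels'])
P=s['P'];hsv=cv2.cvtColor(s['pixels'],cv2.COLOR_RGB2HSV)
m=(P[...,2]>.17)&(P[...,2]<.2);print(m.sum())
for zl,zh in((.178,.2),(.1,.17),(.03,.05)):
    m=(P[...,2]>zl)&(P[...,2]<zh)&(abs(P[...,0]-.63)<.12)&(abs(P[...,1]-.09)<.08);p=P[m]
    if len(p)>5: print(zl,len(p),cv2.minAreaRect((p[:,:2]*1000).astype(np.float32)),p.mean(0),np.percentile(p[:,2],[50,98]))
```

```text
[0.6302134  0.09582378 0.33572313] [-3.13481179 -0.00313779 -0.06621467] [-0.0272178   0.45428037  1.27743533  0.00674421  1.40648085  1.60869065] [3.28604502 3.7585926  0.11800228] [[-0.    -0.962 -0.273  0.075]
 [ 1.    -0.001  0.001 -0.   ]
 [-0.001 -0.273  0.962 -0.148]
 [ 0.     0.     0.     1.   ]]
2023
0.178 1595 ((631.2950439453125, 93.55797576904297), (7.99975061416626, 149.4623565673828), 84.04630279541016) [0.63642106 0.09301013 0.18587578] [0.18587063 0.18743887]
0.03 3963 ((631.5557861328125, 93.50250244140625), (51.106353759765625, 159.83682250976562), 84.02438354492188) [0.6357457  0.0928693  0.04189988] [0.04193074 0.04369959]
```

View pics/w1.png

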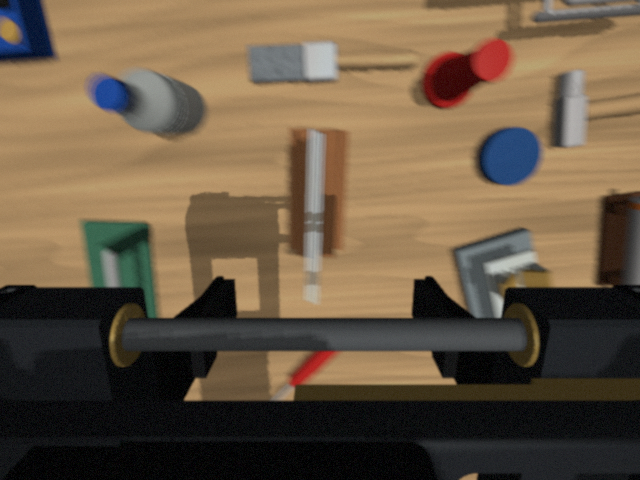

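The wrist view shows the board's top edge as a white strip at (315,215) over the brown rack, between the fingers. The bottle is at (150,105) and clear. I'll check how steady the pose reading is.

>>> {"name": "jog_arm", "arguments": {"delta_pos": [[0,0,0],[0,0,0],[0,0,0],[0,0,0],[0,0,0],[0,0,0],[0,0,0],[0,0,0]], "dr": [[0,0,0],[0,0,0],[0,0,0],[0,0,0],[0,0,0],[0,0,0],[0,0,0],[0,0,0]]}}

```text
clock: 2.55
tool_pos: [0.6267, 0.0869, 0.3366]
orientation: [-3.142, -0.0, -0.07]
force: [0.3, 0.1, -0.3]
finger_gap: 0.0865
gripper_force: 0.0
```

```bash
cat > wb.py <<'E'
from h import *
o=get_obs();print(o['tool_pos'],o['orientation'],o['qvel'].round(3));s=snap('wrist')
P=s['P']
def rep(zl,zh,cx,cy,r,f=None):
    m=(P[...,2]>zl)&(P[...,2]<zh)&(np.hypot(P[...,0]-cx,P[...,1]-cy)<r)
    if f is not None: m&=f(cv2.cvtColor(s['pixels'],cv2.COLOR_RGB2HSV))
    p=P[m]
    if len(p)>5: print(zl,len(p),np.round(np.concatenate([np.ravel(x) for x in cv2.minAreaRect((p[:,:2]*1000).astype(np.float32))]),1),p.mean(0).round(4),np.percentile(p[:,2],[50,98]).round(4))
E
python3 - <<'E'
from wb import *
rep(.178,.2,.63,.09,.1);rep(.035,.05,.63,.09,.1)
E
```

```text
[0.62670241 0.08689226 0.3366204 ] [-3.14156034e+00 -6.46835946e-05 -6.95209891e-02] [ 0.003  0.002 -0.002  0.    -0.001  0.002]
0.178 1591 [631.3  93.5   8.  149.4  84. ] [0.6363 0.093  0.1859] [0.1859 0.1873]
0.035 3840 [631.4  93.5  51.1 160.2  84. ] [0.6358 0.0926 0.0419] [0.042  0.0438]
```

>>> {"name": "jog_arm", "arguments": {"delta_pos": [[0.04,0.06,-0.4],[0.05,0.07,-0.4],[0,0,-0.5],[0,0,-0.5],[0,0,-0.6],[0,0,-0.6],[0,0,-0.6],[0,0,0]], "dr": [[0,0,-0.17],[0,0,-0.18],[0,0,0],[0,0,0],[0,0,0],[0,0,0],[0,0,0],[0,0,0]]}}

```text
clock: 3.4
tool_pos: [0.6279, 0.0937, 0.1521]
orientation: [3.141, 0.01, -0.104]
force: [-0.4, 0.2, 0.4]
finger_gap: 0.0872
gripper_force: 0.0
```

>>> {"name": "jog_arm", "arguments": {"delta_pos": [[0,0,0],[0,0,0],[0,0,0],[0,0,0],[0,0,0],[0,0,0],[0,0,0],[0,0,0]], "dr": [[0,0,0],[0,0,0],[0,0,0],[0,0,0],[0,0,0],[0,0,0],[0,0,0],[0,0,0]], "grip": 0, "grip_force": 20}}

```text
clock: 4.2
tool_pos: [0.6312, 0.0936, 0.1566]
orientation: [-3.142, 0.0, -0.104]
force: [-0.2, -0.6, -0.1]
finger_gap: 0.031
gripper_force: 0.0
```

>>> {"name": "jog_arm", "arguments": {"delta_pos": [[0,0,0],[0,0,0],[0,0,0],[0,0,0],[0,0,0],[0,0,0],[0,0,0],[0,0,0]], "dr": [[0,0,0],[0,0,0],[0,0,0],[0,0,0],[0,0,0],[0,0,0],[0,0,0],[0,0,0]]}}

```text
clock: 5.0
tool_pos: [0.6312, 0.0936, 0.1565]
orientation: [3.142, 0.0, -0.104]
force: [0.0, -0.4, 0.4]
finger_gap: 0.0081
gripper_force: 20.0
```

>>> {"name": "jog_arm", "arguments": {"delta_pos": [[0,0,0.1],[0,0,0.2],[0,0,0.25],[0,0,0.25],[0,0,0.3],[0,0,0.4],[0,0,0.4],[0,0,0.1]], "dr": [[0,0,0],[0,0,0],[0,0,0],[0,0,0],[0,0,0],[0,0,0],[0,0,0],[0,0,0]]}}

```text
clock: 5.8
tool_pos: [0.633, 0.0937, 0.2605]
orientation: [-3.141, -0.007, -0.104]
force: [-0.1, -0.0, -0.8]
finger_gap: 0.0082
gripper_force: 20.0
```

```bash
cat > rest.py <<'E'
from wb import *
a=snap('scene');b=snap('side')
for n,s,roi in(('a',a,(385,130,475,225)),('b',b,(150,300,280,450))):
    x0,y0,x1,y1=roi;Q=s['P'][y0:y1,x0:x1];I=cv2.cvtColor(s['pixels'][y0:y1,x0:x1],cv2.COLOR_RGB2HSV)
    g=(I[...,1]<80)&(Q[...,2]>.085)&(Q[...,2]<.115);p=Q[g]
    vx,vy,x,y=np.ravel(cv2.fitLine((p[:,:2]).astype(np.float32),cv2.DIST_HUBER,0,.001,.001));u=np.array([vx,vy]);u*=np.sign(u[0])
    t=(p[:,:2]-[x,y])@u;k=(np.percentile(t,1)+np.percentile(t,99))/2
    print(n,len(p),'rail mid',np.array([x,y])+u*k,'len',np.ptp(t),'yaw',np.arctan2(u[1],u[0]),'z',np.percentile(p[:,2],95))
E
python3 rest.py
```

```text
[0.6330359  0.09365899 0.26052601] [-3.14100166 -0.00701153 -0.10407304] [-0.002 -0.021 -0.019 -0.001  0.082 -0.001]
a 122 rail mid [0.5490872  0.32953419] len 0.10205638119197322 yaw -0.06625005 z 0.10461591342027114
b 631 rail mid [0.46692367 0.34219939] len 0.2719959349281392 yaw -0.0963047 z 0.10941886117600319
```

>>> {"name": "jog_arm", "arguments": {"delta_pos": [[-0.42,0.55,0],[-0.42,0.55,0],[-0.42,0.55,0],[-0.42,0.55,0],[-0.42,0.55,0],[-0.42,0.54,0],[-0.41,0.54,0],[-0.41,0.54,0]], "dr": [[-0.26,0.026,0],[-0.26,0.026,0],[-0.26,0.026,0],[-0.26,0.026,0],[-0.26,0.026,0],[-0.26,0.026,0],[-0.26,0.026,0],[-0.27,0.027,0]]}}

```text
clock: 6.75
tool_pos: [0.4626, 0.3128, 0.2553]
orientation: [2.929, 0.001, -0.104]
force: [0.1, -0.6, -1.8]
finger_gap: 0.0079
gripper_force: 20.0
```

>>> {"name": "jog_arm", "arguments": {"delta_pos": [[0,0,0],[0,0,-0.2],[0,0,-0.4],[0,0,-0.4],[0,0,-0.4],[0,0,-0.3],[0,0,-0.2],[0,0,0]], "dr": [[0,0,0],[0,0,0],[0,0,0],[0,0,0],[0,0,0],[0,0,0],[0,0,0],[0,0,0]]}}

```text
clock: 7.55
tool_pos: [0.4637, 0.3105, 0.1594]
orientation: [2.929, 0.003, -0.106]
force: [-0.0, -0.5, -1.9]
finger_gap: 0.008
gripper_force: 20.0
```

Run:
```python
from h import *
o=get_obs();print(o['tool_pos'],o['orientation'],o['force'],o['joints'])
b=snap('side');a=snap('scene')
save('lean1.png',np.hstack([cv2.resize(b['pixels'][200:460,130:360],(440,500)),cv2.resize(a['pixels'][90:260,330:480],(350,500))]))
```

```text
[0.46365324 0.31049352 0.15940525] [ 2.92910910e+00  2.70999253e-03 -1.05845820e-01] [-0.0430851  -0.48939572 -1.87719562] [ 0.48184946  0.59821899  1.5742609  -0.19671543  1.09832302  2.25929843]
```

View pics/lean1.png

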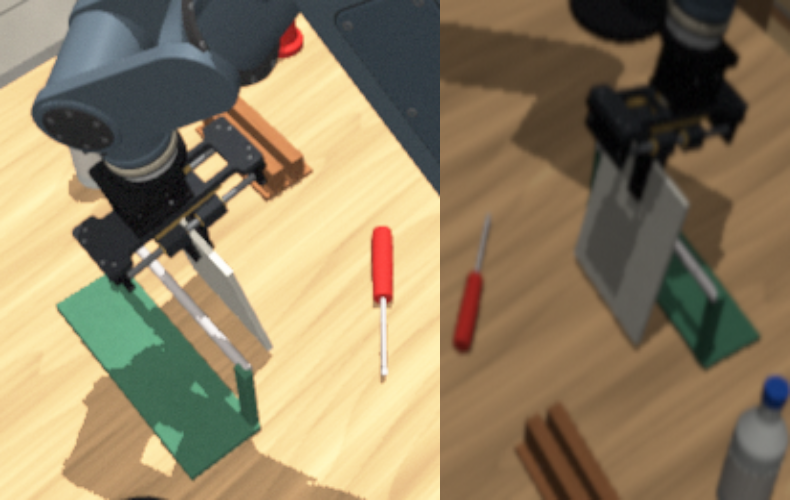

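The picture shows the board held tilted in front of the rail and parallel to it (left panel, board at (230,280), rail at (200,310)). The gripper is clear of the posts.

>>> {"name": "jog_arm", "arguments": {"delta_pos": [[0,0,-0.08],[0,0,-0.08],[0,0,-0.04],[0,0,-0.03],[0,0,-0.03],[0,0,0],[0,0,0],[0,0,0]], "dr": [[0,0,0],[0,0,0],[0,0,0],[0,0,0],[0,0,0],[0,0,0],[0,0,0],[0,0,0]]}}

```text
clock: 8.45
tool_pos: [0.4643, 0.3121, 0.1486]
orientation: [2.932, -0.001, -0.104]
force: [-0.6, -0.1, -1.4]
finger_gap: 0.0077
gripper_force: 20.0
```

>>> {"name": "jog_arm", "arguments": {"delta_pos": [[0.01,0.1,0.01],[0.01,0.1,0],[0.01,0.1,0],[0.01,0.08,0],[0.01,0.06,0],[0,0.04,0],[0,0,0],[0,0,0]], "dr": [[0,0,0],[0,0,0],[0,0,0],[0,0,0],[0,0,0],[0,0,0],[0,0,0],[0,0,0]]}}

```text
clock: 9.25
tool_pos: [0.4667, 0.336, 0.149]
orientation: [2.931, -0.001, -0.104]
force: [0.4, -0.5, -1.4]
finger_gap: 0.0082
gripper_force: 20.0
```

>>> {"name": "jog_arm", "arguments": {"delta_pos": [[0,0.03,0],[0,0.02,0],[0,0.02,0],[0,0.02,0],[0,0,0],[0,0,0],[0,0,0],[0,0,0]], "dr": [[0,0,0],[0,0,0],[0,0,0],[0,0,0],[0,0,0],[0,0,0],[0,0,0],[0,0,0]]}}

```text
clock: 10.05
tool_pos: [0.4667, 0.3406, 0.149]
orientation: [2.932, -0.001, -0.104]
force: [0.1, 0.2, -1.1]
finger_gap: 0.0078
gripper_force: 20.0
```

>>> {"name": "jog_arm", "arguments": {"delta_pos": [[0,0.02,0],[0,0.02,0],[0,0.01,0],[0,0,0],[0,0,0],[0,0,0],[0,0,0],[0,0,0]], "dr": [[0,0,0],[0,0,0],[0,0,0],[0,0,0],[0,0,0],[0,0,0],[0,0,0],[0,0,0]]}}

```text
clock: 10.85
tool_pos: [0.4667, 0.342, 0.149]
orientation: [2.929, -0.001, -0.104]
force: [0.8, -5.1, -1.6]
finger_gap: 0.0079
gripper_force: 20.0
```

>>> {"name": "jog_arm", "arguments": {"delta_pos": [[0,0.02,0],[0,0.02,0],[0,0.01,0],[0,0,0],[0,0,0],[0,0,0],[0,0,0],[0,0,0]], "dr": [[0,0,0],[0,0,0],[0,0,0],[0,0,0],[0,0,0],[0,0,0],[0,0,0],[0,0,0]]}}

```text
clock: 11.65
tool_pos: [0.4668, 0.3424, 0.149]
orientation: [2.924, -0.0, -0.103]
force: [1.8, -9.4, -1.2]
finger_gap: 0.0078
gripper_force: 20.0
```

>>> {"name": "jog_arm", "arguments": {"delta_pos": [[0,-0.03,0],[0,-0.02,0],[0,0,-0.02],[0,0,-0.02],[0,0,0],[0,0,0],[0,0,0],[0,0,0]], "dr": [[0,0,0],[0,0,0],[0,0,0],[0,0,0],[0,0,0],[0,0,0],[0,0,0],[0,0,0]]}}

```text
clock: 12.45
tool_pos: [0.4666, 0.3419, 0.1478]
orientation: [2.929, -0.001, -0.104]
force: [0.3, -6.4, 3.2]
finger_gap: 0.008
gripper_force: 20.0
```

>>> {"name": "jog_arm", "arguments": {"delta_pos": [[0,-0.02,0],[0,0,0],[0,0,0],[0,0,0],[0,0,0],[0,0,0],[0,0,0],[0,0,0]], "dr": [[0,0,0],[0,0,0],[0,0,0],[0,0,0],[0,0,0],[0,0,0],[0,0,0],[0,0,0]], "grip": 36}}

```text
clock: 13.25
tool_pos: [0.4667, 0.3421, 0.147]
orientation: [2.932, -0.001, -0.104]
force: [-0.6, -0.2, -0.4]
finger_gap: 0.0356
gripper_force: 0.0
```

>>> {"name": "jog_arm", "arguments": {"delta_pos": [[0,0.02,0.1],[0,0.04,0.2],[0,0.04,0.2],[0.01,0.06,0.3],[0.01,0.1,0.5],[0.01,0.1,0.5],[0.01,0.1,0.5],[0,0,0.1]], "dr": [[0,0,0],[0,0,0],[0,0,0],[0,0,0],[0,0,0],[0,0,0],[0,0,0],[0,0,0]]}}

```text
clock: 14.05
tool_pos: [0.4705, 0.3668, 0.2714]
orientation: [2.937, -0.008, -0.103]
force: [-0.2, 0.0, 0.3]
finger_gap: 0.0361
gripper_force: 0.0
```

Run:
```python
from wb import *
b=snap('side');a=snap('scene')
save('lean2.png',np.hstack([cv2.resize(b['pixels'][200:460,130:360],(440,500)),cv2.resize(a['pixels'][90:260,330:480],(350,500))]))
I=cv2.cvtColor(s['pixels'],cv2.COLOR_RGB2HSV)
rep(.165,.19,.467,.34,.12)
for zl,zh in ((.04,.06),(.14,.16)):
  Q=a['P'];J=cv2.cvtColor(a['pixels'],cv2.COLOR_RGB2HSV)
  m=(Q[...,2]>zl)&(Q[...,2]<zh)&(J[...,1]<80)&(abs(Q[...,0]-.467)<.09)&(abs(Q[...,1]-.32)<.05);p=Q[m]
  if len(p)>5:print('scene',zl,len(p),cv2.minAreaRect((p[:,:2]*1000).astype(np.float32)),p.mean(0))
```

```text
[0.47050728 0.36684799 0.27135509] [ 2.93688171 -0.00783086 -0.10323567] [-0.011 -0.017  0.007 -0.001  0.073 -0.016]
0.165 1999 [478.4 347.6   9.6 127.8  83.2] [0.483  0.3472 0.1763] [0.1763 0.1779]
scene 0.04 218 ((467.1390380859375, 316.68768310546875), (14.46263313293457, 150.7289581298828), 83.66531372070312) [0.47037601 0.3157631  0.04988717]
scene 0.14 260 ((468.18707275390625, 338.9652099609375), (13.496715545654297, 151.45883178710938), 84.769287109375) [0.47336349 0.33804903 0.15014408]
```

View pics/lean2.png

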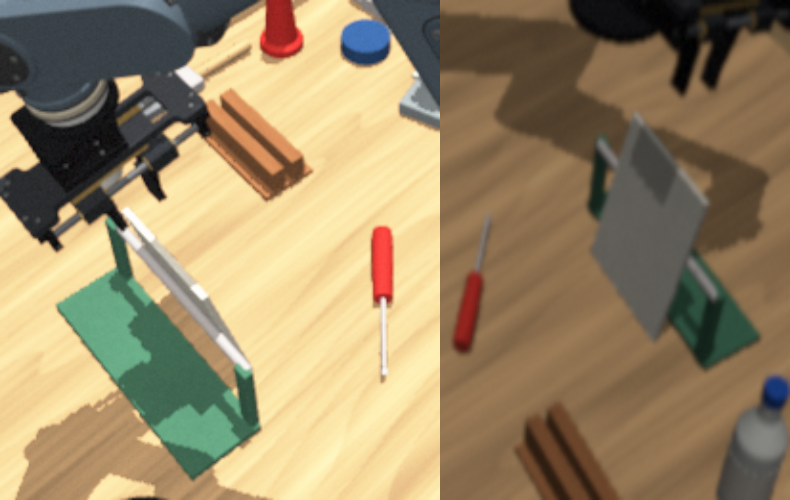

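The picture shows the board leaning against the rail, free of the gripper, centred at about x = 0.468 and square to it, tilted about 12.5°. Next I go to the roller.

>>> {"name": "jog_arm", "arguments": {"delta_pos": [[0.04,-0.81,0.06],[0.04,-0.81,0.06],[0.04,-0.81,0.06],[0.04,-0.81,0.06],[0.04,-0.81,0.06],[0.04,-0.81,0.06],[0.04,-0.81,0.06],[0.04,-0.81,0.06]], "dr": [[0.26,-0.026,0.11],[0.26,-0.026,0.11],[0.26,-0.026,0.11],[0.26,-0.026,0.11],[0.26,-0.026,0.11],[0.26,-0.026,0.11],[0.26,-0.026,0.11],[0.27,-0.027,0.11]], "grip": 70}}

```text
clock: 15.0
tool_pos: [0.4833, 0.0396, 0.2897]
orientation: [-3.14, -0.006, -0.017]
force: [0.9, 0.1, -0.9]
finger_gap: 0.0698
gripper_force: 0.0
```

>>> {"name": "jog_arm", "arguments": {"delta_pos": [[0.04,-0.88,0.06],[0.04,-0.88,0.06],[0.04,-0.88,0.06],[0.04,-0.88,0.06],[0.04,-0.88,0.06],[0.04,-0.88,0.06],[0.04,-0.88,0.06],[0.04,-0.4,0.06]], "dr": [[0,0,0.11],[0,0,0.11],[0,0,0.11],[0,0,0.11],[0,0,0.12],[0,0,0.12],[0,0,0.12],[0,0,0.11]]}}

```text
clock: 15.8
tool_pos: [0.4996, -0.2906, 0.3131]
orientation: [-3.141, -0.007, 0.071]
force: [0.4, 0.7, 0.7]
finger_gap: 0.0701
gripper_force: 0.0
```

>>> {"name": "jog_arm", "arguments": {"delta_pos": [[0,0,0],[0,0,0],[0,0,0],[0,0,0],[0,0,0],[0,0,0],[0,0,0],[0,0,0]], "dr": [[0,0,0],[0,0,0],[0,0,0],[0,0,0],[0,0,0],[0,0,0],[0,0,0],[0,0,0]]}}

```text
clock: 16.6
tool_pos: [0.5008, -0.2867, 0.3152]
orientation: [3.141, -0.009, 0.074]
force: [0.3, -0.9, -0.0]
finger_gap: 0.0699
gripper_force: 0.0
```

Run:
```python
from wb import *
save('w2.png',s['pixels'])
rep(.05,.08,.538,-.322,.1)
rep(.05,.08,.538,-.322,.1,lambda I:(I[...,1]>120)&(I[...,0]<20))
rep(.006,.011,.538,-.322,.1)
rep(.015,.03,.472,-.161,.11,lambda I:I[...,1]<90)
rep(.092,.105,.472,-.161,.08)
rep(.07,.105,.472,-.161,.08,lambda I:(I[...,1]>90))
rep(.05,.068,.472,-.161,.08,lambda I:(I[...,1]<70))
```

```text
[ 0.50078617 -0.28670823  0.31516592] [ 3.14126196 -0.00934941  0.07440693] [-0.002  0.002 -0.002 -0.    -0.001 -0.001]
0.05 3625 [ 536.1 -320.4  149.2   35.     3.9] [ 0.5395 -0.3193  0.0596] [0.0608 0.0641]
0.05 396 [ 536.6 -319.9  123.2   34.4    4. ] [ 0.5428 -0.3189  0.0601] [0.0611 0.0644]
0.006 692 [ 536.6 -320.4  128.    50.     4. ] [ 0.5405 -0.3069  0.0081] [0.0081 0.0099]
0.015 3804 [ 470.2 -159.5  169.7   99.9   14.3] [ 0.4905 -0.1826  0.0216] [0.0217 0.0235]
0.092 895 [ 470.2 -159.5  119.6   57.9   14.4] [ 0.4794 -0.1564  0.095 ] [0.0949 0.0982]
0.07 2191 [ 470.  -159.   119.6   58.7   14.2] [ 0.4748 -0.1556  0.0889] [0.0898 0.0978]
0.05 4524 [ 470.2 -159.5  149.5   60.7   14.3] [ 0.4782 -0.1594  0.0617] [0.0618 0.0638]
```

View pics/w2.png

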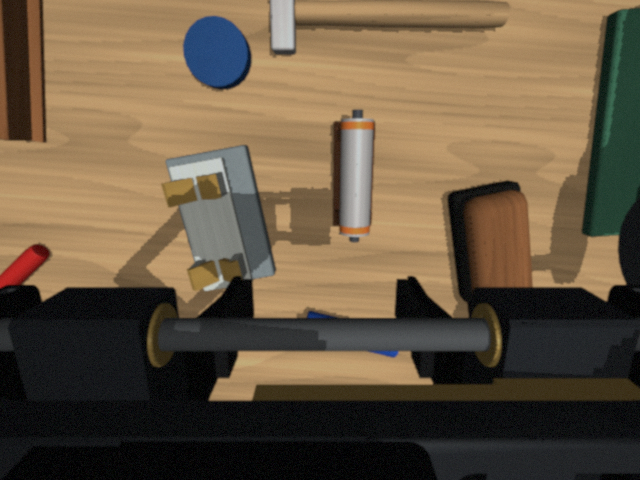

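The wrist view shows the roller with orange bands at (357,178) and the cradle at (215,215). The blue look-alike at (350,333) is below and left alone. I descend on the roller.

>>> {"name": "jog_arm", "arguments": {"delta_pos": [[0.15,-0.14,-0.4],[0.15,-0.14,-0.6],[0.15,-0.14,-0.6],[0.15,-0.14,-0.6],[0.11,-0.11,-0.6],[0,0,-0.6],[0,0,-0.6],[0,0,0]], "dr": [[-0.01,0.09,-0.04],[0,0,0],[0,0,0],[0,0,0],[0,0,0],[0,0,0],[0,0,0],[0,0,0]]}}

```text
clock: 17.45
tool_pos: [0.5337, -0.3184, 0.1108]
orientation: [-3.135, 0.007, 0.07]
force: [-0.1, -0.2, -0.3]
finger_gap: 0.0701
gripper_force: 0.0
```

>>> {"name": "jog_arm", "arguments": {"delta_pos": [[0,0,-0.3],[0,0,-0.4],[0,0,-0.4],[0,0,-0.3],[0,0,-0.1],[0,0,0],[0,0,0],[0,0,0]], "dr": [[0,0,0],[0,0,0],[0,0,0],[0,0,0],[0,0,0],[0,0,0],[0,0,0],[0,0,0]]}}

```text
clock: 18.25
tool_pos: [0.5369, -0.321, 0.0411]
orientation: [3.139, -0.002, 0.07]
force: [0.1, 0.3, -0.8]
finger_gap: 0.0701
gripper_force: 0.0
```

>>> {"name": "jog_arm", "arguments": {"delta_pos": [[0,0,0],[0,0,0],[0,0,0],[0,0,0],[0,0,0],[0,0,0],[0,0,0],[0,0,0]], "dr": [[0,0,0],[0,0,0],[0,0,0],[0,0,0],[0,0,0],[0,0,0],[0,0,0],[0,0,0]], "grip": 0, "grip_force": 40}}

```text
clock: 19.05
tool_pos: [0.5363, -0.3206, 0.0401]
orientation: [3.141, -0.0, 0.07]
force: [-0.3, -0.8, -0.5]
finger_gap: 0.0351
gripper_force: 40.0
```

>>> {"name": "jog_arm", "arguments": {"delta_pos": [[0,0,0.1],[0,0,0.2],[0,0,0.3],[0,0,0.4],[0,0,0.5],[0,0,0.5],[0,0,0.3],[0,0,0.1]], "dr": [[0,0,0],[0,0,0],[0,0,0],[0,0,0],[0,0,0],[0,0,0],[0,0,0],[0,0,0]]}}

```text
clock: 19.85
tool_pos: [0.5373, -0.3211, 0.1634]
orientation: [3.137, -0.004, 0.07]
force: [0.6, -0.5, -4.2]
finger_gap: 0.0353
gripper_force: 40.0
```

>>> {"name": "jog_arm", "arguments": {"delta_pos": [[-0.15,0.36,0],[-0.22,0.55,0],[-0.25,0.6,0],[-0.25,0.6,0],[-0.25,0.6,0],[-0.15,0.36,0],[-0.05,0.15,0],[0,0,0]], "dr": [[0,0,0.2],[0,0,0.3],[0,0,0.3],[0,0,0.3],[0,0,0.3],[0,0,0.3],[0,0,0.1],[0,0,0]]}}

```text
clock: 20.65
tool_pos: [0.4699, -0.1586, 0.1602]
orientation: [3.141, 0.0, 0.251]
force: [-0.5, -1.1, -3.5]
finger_gap: 0.0352
gripper_force: 40.0
```

>>> {"name": "jog_arm", "arguments": {"delta_pos": [[0,0,0],[0,0,0],[0,0,-0.1],[0,0,-0.2],[0,0,-0.2],[0,0,-0.1],[0,0,0],[0,0,0]], "dr": [[0,0,0],[0,0,0],[0,0,0],[0,0,0],[0,0,0],[0,0,0],[0,0,0],[0,0,0]]}}

```text
clock: 21.45
tool_pos: [0.4702, -0.1594, 0.1297]
orientation: [3.142, 0.0, 0.25]
force: [0.2, 0.2, -3.0]
finger_gap: 0.0351
gripper_force: 40.0
```

Run:
```python
from wb import *
save('w3.png',s['pixels'])
rep(.105,.17,.47,-.16,.1,lambda I:(I[...,1]>120)&(I[...,0]<12)); rep(.08,.105,.472,-.161,.08,lambda I:(I[...,1]>90)&(I[...,0]>12))
a=snap('scene');P=a['P'];s=a
import wb; wb.s=a; wb.P=a['P']
rep(.11,.155,.47,-.16,.1,lambda I:(I[...,1]>120)&(I[...,0]<12)); rep(.015,.03,.472,-.161,.11,lambda I:I[...,1]<90)
rep(.11,.155,.47,-.16,.1)
save('s3.png',cv2.resize(a['pixels'][190:320,200:360],(640,520)))
```

```text
[ 0.47017538 -0.15936487  0.12969691] [3.14150524e+00 2.83779131e-04 2.50123430e-01] [ 0.001 -0.014 -0.008  0.001  0.     0.   ]
0.105 198 [ 497.  -151.5   70.    57.4   18.2] [ 0.5148 -0.1449  0.1466] [0.147  0.1653]
0.08 1241 [ 469.7 -159.4  120.1   57.7   14.3] [ 0.4941 -0.1532  0.0956] [0.0958 0.0985]
0.11 17 [ 528.9 -148.5    7.4   29.4   17.1] [ 0.5302 -0.1527  0.1446] [0.1456 0.1507]
0.015 850 [ 472.7 -162.6  171.2   99.5   15.8] [ 0.4966 -0.177   0.0192] [0.0192 0.0234]
0.11 445 [ 481.5 -156.8  131.3   56.3   23.4] [ 0.5068 -0.1558  0.1415] [0.1443 0.1525]
```

View pics/s3.png

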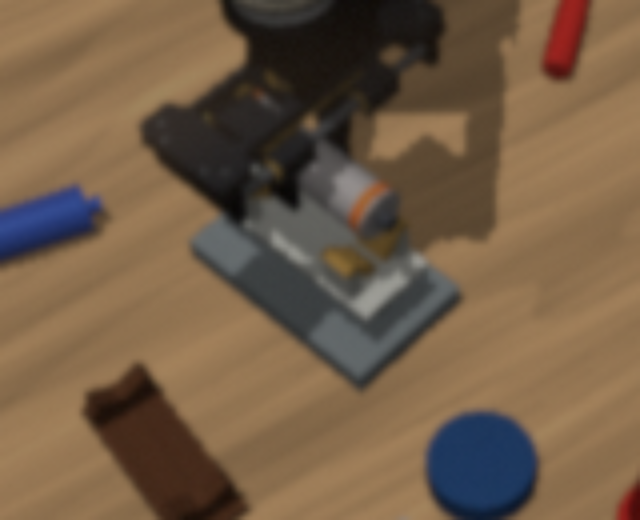

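The crop shows the roller held in line over the V at (350,190), with the jaws at (365,255) below it and the saddle empty.

>>> {"name": "jog_arm", "arguments": {"delta_pos": [[0,0,-0.08],[0,0,-0.15],[0,0,-0.15],[0,0,-0.12],[0,0,-0.08],[0,0,-0.04],[0,0,0],[0,0,0]], "dr": [[0,0,0],[0,0,0],[0,0,0],[0,0,0],[0,0,0],[0,0,0],[0,0,0],[0,0,0]]}}

```text
clock: 22.35
tool_pos: [0.4703, -0.1595, 0.0991]
orientation: [3.141, -0.0, 0.25]
force: [0.4, 0.4, -3.8]
finger_gap: 0.035
gripper_force: 40.0
```

>>> {"name": "jog_arm", "arguments": {"delta_pos": [[0,0,-0.02],[0,0,-0.02],[0,0,-0.02],[0,0,0],[0,0,0],[0,0,0],[0,0,0],[0,0,0]], "dr": [[0,0,0],[0,0,0],[0,0,0],[0,0,0],[0,0,0],[0,0,0],[0,0,0],[0,0,0]]}}

```text
clock: 23.15
tool_pos: [0.4703, -0.1594, 0.0961]
orientation: [3.141, -0.0, 0.25]
force: [0.7, -0.1, -3.2]
finger_gap: 0.0352
gripper_force: 40.0
```

>>> {"name": "jog_arm", "arguments": {"delta_pos": [[0,0,-0.02],[0,0,-0.02],[0,0,0],[0,0,0],[0,0,0],[0,0,0],[0,0,0],[0,0,0]], "dr": [[0,0,0],[0,0,0],[0,0,0],[0,0,0],[0,0,0],[0,0,0],[0,0,0],[0,0,0]]}}

```text
clock: 23.95
tool_pos: [0.4703, -0.1594, 0.0941]
orientation: [3.141, -0.0, 0.25]
force: [0.7, 2.5, 2.8]
finger_gap: 0.0349
gripper_force: 40.0
```

>>> {"name": "jog_arm", "arguments": {"delta_pos": [[0,0,-0.02],[0,0,-0.02],[0,0,-0.02],[0,0,0],[0,0,0],[0,0,0],[0,0,0],[0,0,0]], "dr": [[0,0,0],[0,0,0],[0,0,0],[0,0,0],[0,0,0],[0,0,0],[0,0,0],[0,0,0]]}}

```text
clock: 24.75
tool_pos: [0.4703, -0.1593, 0.0915]
orientation: [3.141, -0.001, 0.25]
force: [-1.7, 1.9, 7.6]
finger_gap: 0.0351
gripper_force: 40.0
```

>>> {"name": "jog_arm", "arguments": {"delta_pos": [[-0.003,0.01,-0.02],[0,0,-0.02],[0,0,-0.01],[0,0,0],[0,0,0],[0,0,0],[0,0,0],[0,0,0]], "dr": [[0,0,0],[0,0,0],[0,0,0],[0,0,0],[0,0,0],[0,0,0],[0,0,0],[0,0,0]]}}

```text
clock: 25.55
tool_pos: [0.4704, -0.1593, 0.0894]
orientation: [3.14, -0.001, 0.25]
force: [-2.1, 1.6, 11.5]
finger_gap: 0.0349
gripper_force: 40.0
```

Run:
```python
from wb import *
rep(.06,.105,.472,-.161,.08,lambda I:(I[...,1]>90)&(I[...,0]>12)); rep(.05,.062,.472,-.161,.1,lambda I:(I[...,1]<70))
for i in range(5):
    o=get_obs();print(o['force'].round(2),o['moment'].round(3),o['tool_pos'].round(4),o['gripper_force']);snapshot('side')
b=snapshot('side');a=snapshot('scene')
save('fin.png',np.hstack([cv2.resize(b['pixels'][200:460,130:360],(400,450)),cv2.resize(a['pixels'][190:320,200:320],(400,450))]))
```

```text
[ 0.47035058 -0.1593018   0.08942597] [ 3.13980738e+00 -8.09021295e-04  2.50473778e-01] [-0.001  0.001 -0.002 -0.001 -0.001  0.001]
0.06 3545 [ 480.1 -156.6  102.6   58.    14.2] [ 0.5036 -0.1505  0.0905] [0.0901 0.1022]
0.05 3331 [ 507.1 -149.6   72.2   60.1   14.4] [ 0.5206 -0.1461  0.0566] [0.0565 0.0579]
[-0.43  2.66 11.36] [0.203 0.317 0.012] [ 0.4703 -0.1593  0.0894] 40.02158822491765
[-2.14  1.66 10.1 ] [0.26  0.235 0.061] [ 0.4704 -0.1593  0.0894] 40.02157436683774
[-1.36  2.05 10.82] [ 0.234  0.263 -0.009] [ 0.4703 -0.1593  0.0894] 40.02166388556361
[-0.86  1.34 10.04] [ 0.189  0.339 -0.024] [ 0.4704 -0.1593  0.0894] 40.021619349718094
[-0.9   1.79 10.94] [0.196 0.322 0.047] [ 0.4704 -0.1593  0.0894] 40.02159107476473
```

View pics/fin.png

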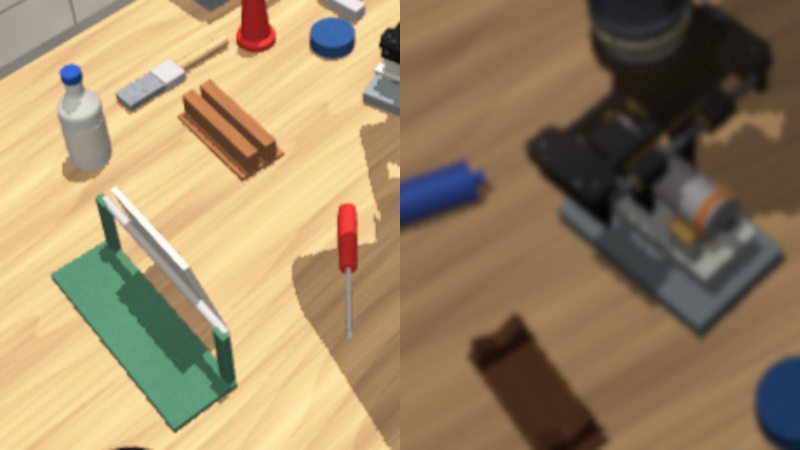

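The views show the board still leaning (left panel, 165,260) and the roller seated in the V (right panel, 690,190). The cradle plate has dropped 5.3 mm, so I add a little more push.

>>> {"name": "jog_arm", "arguments": {"delta_pos": [[0,0.01,-0.015],[0,0,0],[0,0,0],[0,0,0],[0,0,0],[0,0,0],[0,0,0],[0,0,0]], "dr": [[0,0,0],[0,0,0],[0,0,0],[0,0,0],[0,0,0],[0,0,0],[0,0,0],[0,0,0]]}}

```text
clock: 26.75
tool_pos: [0.4704, -0.1593, 0.0889]
orientation: [3.139, -0.001, 0.251]
force: [-2.6, -1.3, 11.9]
finger_gap: 0.0353
gripper_force: 40.0
```

Run:
```python
from wb import *
rep(.05,.062,.472,-.161,.1,lambda I:(I[...,1]<70))
F=[]
for i in range(5): F.append(get_obs()['force']);snapshot('wrist')
print(np.mean(F,0),get_obs()['tool_pos'])
```

```text
[ 0.4703772  -0.15927648  0.08886111] [ 3.13900313e+00 -7.71308407e-04  2.50800243e-01] [ 0.001  0.002 -0.001 -0.001  0.001 -0.001]
0.05 3352 [ 507.1 -149.6   72.2   60.3   14.4] [ 0.5206 -0.146   0.056 ] [0.056  0.0573]
[-2.69556405 -0.18646922 12.06578824] [ 0.47036472 -0.15928662  0.08884574]
```

The push is 12 N, the plate is down 5.8 mm and the lateral force is small, so I hand it in.

```bash
python3 -c "
from cell import *
print(sign_off())"
```

```text
the job is handed in; nothing more can be done
None
```

The job is handed in: the board leans against the rail by itself, centred, square and tipped back about 12°, and the roller is held in the V-cradle at about 12 N with the cradle about 5.8 mm down its 12 mm travel, finished at about 27 s of the 64 s allowed.

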